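# Ready the seasoning hopper for its refill: find which way the cap unscrews

## Robot

A 6-joint arm with a two-finger parallel gripper is mounted at the origin on a cart in front of the work surface, level with it; the furniture and walls round the work are solid. World frame = base frame: x ahead of the robot, y to its left, z up, the work surface at z = 0. Lengths are in m, angles in degrees, forces in N, time in s.
With the tool pointing down it reaches from about 0.3 to 0.85 m from the base axis. Payload 4.2 kg.
Tool frame: the origin (TCP) lies midway between the tips of the shut fingers; the grasp point (between the pads) lies 19 mm behind it; z points along the fingers, y is the line along which they close (so a half turn about z gives the same grasp; the last joint's range is limited). The gripper opens to 91 mm and grips with 3 to 60 N. Pads are 32 mm wide; open, the fingers measure 118 mm over their backs; the gripper's body (76 mm by 178 mm) begins 60 mm behind the grasp point.
Start: joints at [63.484, 18.312, 89.639, -0, 72.044, -1.146], TCP at [0.246, 0.52, 0.179] pointing down, gripper open.
Joint ranges: [-177.97, 177.97], [-48.28, 115.42], [12.27, 149.76], [-77.06, 257.06], [2.81, 150.46], [-146.56, 146.56]. Speed limits (degrees/s): [147.25, 147.25, 180, 180, 180, 180].

## Interface

Orientations are given as a 3x3 rotation matrix whose columns are the frame's x, y, z axes.
In Python, from bench import env gives the robot as it stands.
- The arm moves only by the shell command python3 -m crank 'ROWS' [OPENING] [FORCE]. ROWS is JSON, a list of rows, each a list of 6 numbers: the shift along the tool's x, y, z in m, then the turn, a rotation vector about the tool's x, y, z in rad. A call has 1 to 12 rows; each row is the pose to reach, as a shift and turn from the pose commanded when the call began, along the tool's axes at that moment; what a row does not reach only later rows make up. A row lasts 1/12 s, in which the tool goes at most 41.7 mm and 7.16 degrees, less where a joint would pass 70% of its speed; a pose out of reach is approached as far as the arm can. A call with a gripper value outside its range is refused whole. OPENING is the closure, from 0 (fully open) to 1 (shut), set as the call begins (- or left out, the last holds). The fingers move at their own pace and stop on an object; FORCE is the grip in N (left out, the last holds). Time passes only in rows, so rows that repeat a pose let the fingers close. It gives the time, the measured TCP pose, the force, the opening and the grip force at its end, in the units of the state.
- env.read_state(): the state, without advancing time (a new reading comes with each control period).
- env.get_image(name): name is "side" or "top"; returns the picture (420x560x3 uint8, red, green, blue); there is no depth.
- env.camera_info(name): a dict with "fx", "fy", "cx", "cy" (pixels), "world_to_cam" (4x4, takes a point from world to camera coordinates). Camera axes: x right, y up, looking along -z (the intrinsics and any distortion apply to the point x, -y, -z); pixel columns grow to the right and rows downward; lengths in m; the calibration is good to about 2 mm. A picture is of the moment at which its call begins. camera_info takes no time and is no camera call.
- env.finish_job(): hands the job in; it is judged then, once.
Trained networks look in the newest picture that a camera, given by its name, has taken for a name from the list of things; names that differ only in an ending like _2 or _b are one class to them, and where a whole thing is asked for, a point or a joint stands for the part that bears it (a point fixed in the world has none). Each returns a list of dicts, best first, with "p" (0 to 1); they miss things now and then, are a little off and sometimes report something else, mostly with a low value. They report only what shows in the picture. A call takes as long as a camera call. They do not tell look-alikes from the thing itself.
- env.find_in(query, camera): "point" ([x, y, z] in m, in world coordinates, good to about 4 mm: the middle of the surface that is visible of it).
The state is a dict: "clock": time; "qpos": joint angles; "joint_velocities": joint speeds; "effort": joint torques, N m; "position": TCP position; "tool_rot": TCP orientation; "ft_force": force on the tool from outside, world axes, zero at the start; "torque": the same for the moment, N m; "gripper_width": finger opening in m; "gripper_force": force on a finger pad.
Only numpy, scipy, OpenCV 4.12 (cv2) and the standard library are available. Lean on these libraries where they do the work, as an engineer would, in place of code of your own. Each camera call takes 0.05 s, during which the arm holds its last target. There are 200 camera calls.

## Task

The green-capped hopper of the seasoning dispenser is about to be refilled: first take the spice jar with the green label that stands out beside the dispenser (not one of those stored at the back wall) and stand it upright on the small raised pedestal in the middle of the dispenser and let go of it. Then take the green cap off its hopper: nobody knows whether its thread is right-handed or reversed, so try loosening it both ways until it comes free, lift it about 10 cm above its neck and finish while still holding it up there, with the jar still standing on the pedestal. Leave the red-capped hopper and the spice jar with the red label alone.

Things in the scene. Friction and masses are not known exactly. Their poses are not given: they have to be found in the camera images.
- dispenser: Fixed seasoning dispenser: steel foot plate 120 x 370 mm (x, y), 12 mm thick, with two white round hoppers 80 mm in diameter, 140 mm either side of its middle along y, tops 70 mm above the bench. On each a neck 26 mm high, hidden under its cap. Between them a small black round pedestal. Origin: centre of the plate's underside, on the bench; z up. Place and yaw vary.
- pedestal_top (a point): Centre of the top of the round pedestal, 52 mm in diameter, flat, 50 mm above the bench, in the middle of the dispenser.
- jar_green: Loose spice jar with a green label and a red lid, clear body 42 mm and lid 45 mm in diameter, 106 mm high (lid from 85 mm up), 0.08 to 0.16 kg. Its lid does not open. Origin: centre of its underside; z is its upward axis. It stands out on the bench to the left or right of the dispenser (jars far back by the wall are only stored there).
- jar_red: Loose spice jar of the same shape with a red and cream label and a red lid, on the other side of the dispenser; leave it alone. Origin: centre of its underside.
- cap_green: Loose green cap on one of the two hoppers (which one varies), 0.07 to 0.14 kg: skirt 66 mm in diameter, 29 mm high, and on top a round fluted knob 40 mm in diameter, from 29 to 69 mm above the origin, to grip from above. Its coarse part-turn thread loosens either anticlockwise or clockwise seen from above, by chance, unseen from outside. Origin: centre of the skirt's underside; z up.
- cap_green_knob (a point): Middle of the green cap's knob, on its axis, 52 mm above the cap's origin. Turned the loosening way, the cap goes easily, without rising, and lifts straight off anywhere from 60 to 140 degrees from its start. The other way it stops hard after about 5 degrees; the fingers then slip round the knob. While hooked it has 2 mm of upward play and holds against a pull.
- cap_red: Loose red cap of the same shape on the other hopper; leave it alone. Origin: centre of the underside of its skirt.
There are look-alikes about, which are no part of the job. What is shaped like the jar_green but purple is not meant.

How it is judged:
By the outcome, as a careful person would: the job done as asked, in the order asked, and still so for the second after the job is handed in, while the arm keeps its last pose, push and grip.
It also fails if it takes over 64 s, if anything falls off the work surface, if the arm or the gripper's body presses on something with over 40 N, if the wrist force passes 120 N, or if a joint passes its speed limit or range.

## Working session

There is one attempt and no reset: what is moved stays moved. The work goes in short steps, Python scripts to look and compute and a shell command to move; the robot and the scene stay as the last step left them, time stands still between calls to the robot, and variables do not carry over. Pictures are saved under pics/ and viewed, at most 10 in all, crops included, and the job is handed in when it is done.

```bash
mkdir -p pics; ls; cat > h.py <<'E'
import numpy as np, cv2, json
from bench import env
def proj(name,P):
    c=env.camera_info(name); p=np.array(c["world_to_cam"])@np.r_[P,1]
    return c["cx"]+c["fx"]*p[0]/-p[2], c["cy"]-c["fy"]*p[1]/-p[2]
def onplane(name,u,v,z):
    c=env.camera_info(name); M=np.linalg.inv(np.array(c["world_to_cam"]))
    d=M[:3,:3]@np.array([(u-c["cx"])/c["fx"],-(v-c["cy"])/c["fy"],-1]); o=M[:3,3]
    return o+d*(z-o[2])/d[2]
E
python3 - <<'E'
from h import *
print(env.camera_info("top").keys())
for n in("side","top"):
    im=env.get_image(n); cv2.imwrite(f"pics/{n}0.png",im[:,:,::-1])
    for q in("dispenser","pedestal_top","jar_green","jar_red","cap_green","cap_red"):
        for r in env.find_in(q,n)[:5]: print(n,q,np.round(r["point"],3),round(r["p"],2),np.round(proj(n,r["point"])))
s=env.read_state();print(s["clock"],s["position"],s["tool_rot"])
E
```

```text
pics
dict_keys(['fx', 'fy', 'cx', 'cy', 'world_to_cam'])
side dispenser [ 0.454 -0.014  0.027] 0.56 [264. 240.]
side pedestal_top [ 0.454 -0.014  0.031] 0.74 [264. 239.]
side pedestal_top [0.471 0.326 0.084] 0.24 [251. 180.]
side jar_green [ 0.494 -0.317  0.066] 0.83 [308. 283.]
side jar_green [ 0.405 -0.302  0.06 ] 0.69 [264. 287.]
side jar_green [ 0.431 -0.39   0.067] 0.58 [286. 305.]
side jar_green [ 0.454 -0.014  0.03 ] 0.31 [264. 239.]
side jar_red [0.472 0.326 0.088] 0.72 [251. 178.]
side jar_red [0.469 0.097 0.106] 0.55 [262. 197.]
side cap_green [0.465 0.099 0.106] 0.72 [261. 197.]
side cap_green [ 0.464 -0.178  0.1  ] 0.52 [280. 241.]
side cap_red [ 0.462 -0.182  0.098] 0.61 [280. 242.]
top dispenser [ 0.455 -0.025  0.016] 0.71 [296. 223.]
top dispenser [ 0.461 -0.156  0.099] 0.2 [343. 216.]
top pedestal_top [ 0.454 -0.024  0.009] 0.68 [296. 223.]
top jar_green [ 0.434 -0.364  0.104] 0.77 [418. 224.]
top jar_green [ 0.403 -0.276  0.104] 0.74 [387. 236.]
top jar_red [0.472 0.336 0.108] 0.89 [168. 214.]
top cap_green [0.465 0.116 0.104] 0.95 [247. 215.]
top cap_green [0.472 0.33  0.108] 0.21 [170. 214.]
top cap_red [ 0.46  -0.153  0.103] 0.95 [342. 216.]
0.7 [0.24637723 0.51954488 0.17929418] [[-9.03571156e-01  4.28438050e-01  5.33608530e-05]
 [ 4.28438053e-01  9.03571152e-01  9.15720841e-05]
 [-8.98236228e-06  1.05603714e-04 -9.99999994e-01]]
```

View pics/side0.png

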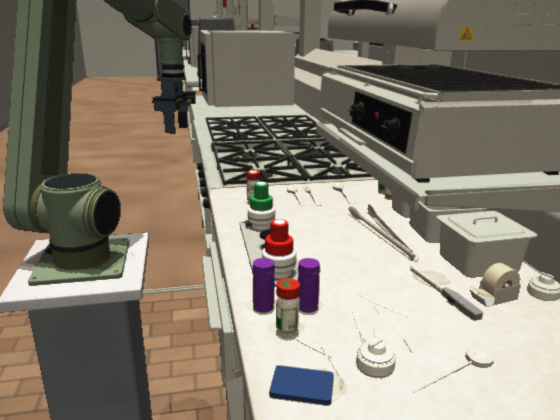

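View pics/top0.png

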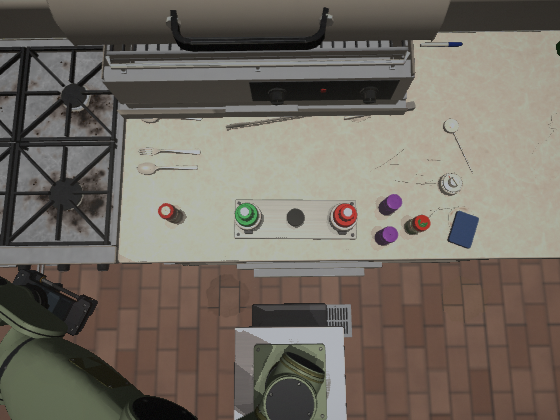

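The side view shows three jar-shaped things right of the dispenser, at (264,287), (308,283) and (288,308). The top view shows the same three at (387,236), (390,204) and (418,224). The first two are purple, and the third has a red lid and what looks like a green label, so it fits the description. The jar by the left hopper, side (254,180) and top (170,212), is presumably jar_red. I'll confirm with a crop and refine positions.

```bash
python3 - <<'E'
from h import *
S=cv2.imread("pics/side0.png");T=cv2.imread("pics/top0.png")
a=cv2.resize(S[160:345,235:335],None,fx=3.2,fy=3.2,interpolation=cv2.INTER_CUBIC)
b=cv2.resize(T[180:260,360:450],None,fx=5,fy=5,interpolation=cv2.INTER_CUBIC)
o=np.zeros((max(a.shape[0],b.shape[0]),a.shape[1]+b.shape[1],3),np.uint8);o[:a.shape[0],:a.shape[1]]=a;o[:b.shape[0],a.shape[1]:]=b
cv2.imwrite("pics/crop.png",o);print(o.shape)
hsv=cv2.cvtColor(T,cv2.COLOR_BGR2HSV)
def cc(m,u,v,r=22):
    k=np.zeros(m.shape,bool);k[v-r:v+r,u-r:u+r]=1
    ys,xs=np.where(m&k);return xs.mean(),ys.mean(),len(xs),xs.min(),xs.max(),ys.min(),ys.max()
red=((hsv[...,0]<8)|(hsv[...,0]>172))&(hsv[...,1]>150)&(hsv[...,2]>60)
grn=(abs(hsv[...,0].astype(int)-65)<20)&(hsv[...,1]>110)
dark=hsv[...,2]<70
for n,m,u,v,r,z in(("jar",red,419,224,14,.1),("ped",dark,296,218,15,.05),("capg",grn,247,214,22,.1),("capr",red,344,215,20,.1)):
    c=cc(m,u,v,r);print(n,np.round(c,1),np.round(onplane("top",c[0],c[1],z),4))
M=np.linalg.inv(env.camera_info("top")["world_to_cam"]);print(M[:3,3])
# fit check: predicted outlines
def circ(P,r,z): return [proj("top",[P[0]+r*np.cos(t),P[1]+r*np.sin(t),z]) for t in np.linspace(0,6.28,60)]
def box(pts): p=np.array(pts);return np.round([p[:,0].min(),p[:,0].max(),p[:,1].min(),p[:,1].max()],1)
print("jar pred",box(circ((.434,-.367),.0225,.106)+circ((.434,-.367),.0225,.085)))
print("capg pred",box(circ((.46,.115),.033,.07)+circ((.46,.115),.033,.099)+circ((.46,.115),.02,.139)))
print("capr pred",box(circ((.46,-.155),.033,.07)+circ((.46,-.155),.033,.099)+circ((.46,-.155),.02,.139)))
E
```

```text
(592, 770, 3)
jar [421.8 221.9 143.  415.  429.  215.  230. ] [ 0.441  -0.3747  0.1   ]
ped [295.  217.2 231.  287.  303.  209.  225. ] [ 0.4666 -0.0213  0.05  ]
capg [245.7 213.9 258.  235.  256.  203.  224. ] [0.4701 0.1182 0.1   ]
capr [344.9 214.6 277.  334.  356.  204.  225. ] [ 0.4644 -0.1606  0.1   ]
[ 0.29028684 -0.00237024  1.20683752]
jar pred [409.6 428.1 216.1 233. ]
capg pred [235.2 259.4 206.  230.4]
capr pred [330.1 354.6 204.7 229.2]
```

View pics/crop.png

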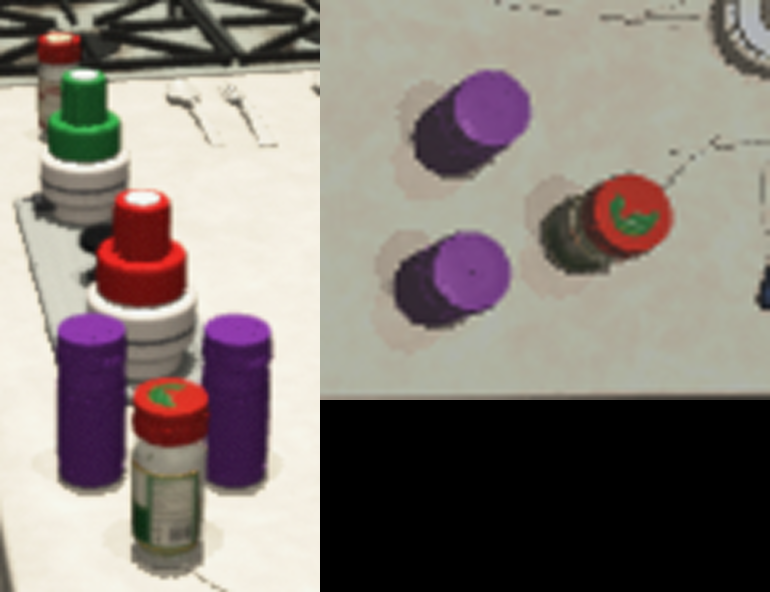

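The crop confirms it: the jar with the green label is at side (288,308), with its lid centre at top (422,223). The other two are plain purple look-alikes.

```bash
python3 - <<'E'
from h import *
T=cv2.imread("pics/top0.png").astype(int)
for n,u,v,z in(("jar",422.2,222.8,.106),("A",390.4,234.2,.106),("B",394.4,201.6,.106)):
    P=onplane("top",u,v,z);print(n,np.round(P,4),np.round(proj("side",P),1))
for n,(u,v) in(("g",(244,211)),("r",(346,211))):
    w=T.min(2)>150; k=np.zeros(w.shape,bool);k[v-6:v+6,u-7:u+7]=1
    ys,xs=np.where(w&k)
    if len(xs): P=onplane("top",xs.mean(),ys.mean(),.139);print(n,len(xs),xs.mean(),ys.mean(),np.round(P,4),np.round(proj("side",P),1))
print(np.round(proj("side",[.4666,-.0213,.05]),1))
E
```

```text
jar [ 0.4377 -0.3735  0.106 ] [287.6 282.6]
A [ 0.407  -0.2836  0.106 ] [263.3 261.8]
B [ 0.4987 -0.3     0.106 ] [309.2 261.8]
g 53 243.8679245283019 210.83018867924528 [0.4725 0.1191 0.139 ] [262.1 183.2]
r 51 347.47058823529414 211.5686274509804 [ 0.4666 -0.1624  0.139 ] [280.3 222. ]
[268.9 232.7]
```

```bash
R='[-0.386,-0.337,-0.07,0,0,1.302]'; python3 -m crank '[[-0.386,-0.337,-0.07,0,0,1.302],[-0.386,-0.337,-0.07,0,0,1.302],[-0.386,-0.337,-0.07,0,0,1.302],[-0.386,-0.337,-0.07,0,0,1.302],[-0.386,-0.337,-0.07,0,0,1.302],[-0.386,-0.337,-0.07,0,0,1.302],[-0.386,-0.337,-0.07,0,0,1.302],[-0.386,-0.337,-0.07,0,0,1.302],[-0.386,-0.337,-0.07,0,0,1.302],[-0.386,-0.337,-0.07,0,0,1.302],[-0.386,-0.337,-0.07,0,0,1.302],[-0.386,-0.337,-0.07,0,0,1.302]]' 0
cat >> h.py <<'E'
def to(P,yaw=None):
    s=env.read_state();R=np.array(s["tool_rot"]);print("t",round(s["clock"],2),"pos",np.round(s["position"],4),"yawY",round(np.degrees(np.arctan2(R[1,1],R[0,1])),2),"w",round(s["gripper_width"],4),"q6",round(s["qpos"][5],1),"F",np.round(s["ft_force"],1))
    print("shift",np.round(R.T@(np.array(P)-s["position"]),4))
    if yaw is not None: print("turn z",np.round(np.radians(np.degrees(np.arctan2(R[1,1],R[0,1]))-yaw),3))
E
python3 -c "
from h import *
to([.4377,-.3735,.22],-10)"
```

```text
clock: 1.7
position: [0.4443, 0.0633, 0.2476]
tool_rot: [[0.175, 0.985, 0.001], [0.985, -0.175, 0.0], [0.001, 0.001, -1.0]]
ft_force: [0.9, 0.9, 0.0]
gripper_width: 0.091
gripper_force: 0.0
t 1.7 pos [0.4443 0.0633 0.2476] yawY -10.08 w 0.091 q6 16.7 F [0.9 0.9 0. ]
shift [-0.4312  0.0699  0.0274]
turn z -0.001
```

```bash
python3 -m crank '[[-0.431,0.07,0.028,0,0,0],[-0.431,0.07,0.028,0,0,0],[-0.431,0.07,0.028,0,0,0],[-0.431,0.07,0.028,0,0,0],[-0.431,0.07,0.028,0,0,0],[-0.431,0.07,0.028,0,0,0],[-0.431,0.07,0.028,0,0,0],[-0.431,0.07,0.028,0,0,0],[-0.431,0.07,0.028,0,0,0],[-0.431,0.07,0.028,0,0,0],[-0.431,0.07,0.028,0,0,0],[-0.431,0.07,0.028,0,0,0]]' | head -1
python3 -c "
from h import *
to([.4377,-.3735,.04],-10)"
```

```text
clock: 2.7
t 2.7 pos [ 0.4377 -0.3757  0.2177] yawY -10.22 w 0.0912 q6 -31.5 F [ 0.1 -0.3  0.1]
shift [ 0.0024 -0.0002  0.1777]
turn z -0.004
```

```bash
python3 -m crank '[[0.002,0,0.035,0,0,0],[0.002,0,0.065,0,0,0],[0.002,0,0.09,0,0,0],[0.002,0,0.11,0,0,0],[0.002,0,0.13,0,0,0],[0.002,0,0.15,0,0,0],[0.002,0,0.165,0,0,0],[0.002,0,0.175,0,0,0],[0.002,0,0.178,0,0,0],[0.002,0,0.178,0,0,0]]'
python3 -m crank '[[0,0,0,0,0,0],[0,0,0,0,0,0],[0,0,0,0,0,0],[0,0,0,0,0,0],[0,0,0,0,0,0],[0,0,0,0,0,0],[0,0,0,0,0,0],[0,0,0,0,0,0]]' 1 20
```

```text
clock: 3.53
position: [0.4386, -0.3687, 0.0406]
tool_rot: [[0.173, 0.985, -0.001], [0.985, -0.173, 0.001], [0.001, -0.001, -1.0]]
ft_force: [1.0, -0.2, 0.5]
gripper_width: 0.0913
gripper_force: 0.0
clock: 4.2
position: [0.4387, -0.3694, 0.041]
tool_rot: [[0.173, 0.985, 0.0], [0.985, -0.173, -0.0], [-0.0, 0.0, -1.0]]
ft_force: [0.3, -0.0, 0.7]
gripper_width: 0.0443
gripper_force: 20.0
```

```bash
python3 -m crank '[[0,0,-0.02,0,0,0],[0,0,-0.055,0,0,0],[0,0,-0.09,0,0,0],[0,0,-0.13,0,0,0],[0,0,-0.165,0,0,0],[0,0,-0.18,0,0,0],[0,0,-0.18,0,0,0]]' - 25
python3 -c "
from h import *
to([.469,-.0215,.22],-10)"
```

```text
clock: 4.78
position: [0.4404, -0.3709, 0.2254]
tool_rot: [[0.173, 0.985, 0.007], [0.985, -0.173, -0.006], [-0.005, 0.008, -1.0]]
ft_force: [0.6, -1.1, -1.8]
gripper_width: 0.0438
gripper_force: 25.0
t 4.78 pos [ 0.4404 -0.3709  0.2254] yawY -9.97 w 0.0438 q6 -31.3 F [ 0.6 -1.1 -1.8]
shift [ 0.3491 -0.0324  0.0035]
turn z 0.001
```

```bash
python3 -m crank '[[0.03,-0.003,0,0,0,0],[0.065,-0.006,0,0,0,0],[0.1,-0.009,0,0,0,0],[0.135,-0.013,0,0,0,0],[0.17,-0.016,0,0,0,0],[0.21,-0.02,0,0,0,0],[0.245,-0.023,0,0,0,0],[0.28,-0.026,0,0,0,0],[0.31,-0.029,0,0,0,0],[0.335,-0.031,0,0,0,0],[0.349,-0.032,0,0,0,0],[0.349,-0.032,0,0,0,0]]' - 25 | head -2
python3 -m crank '[[0,0,0.02,0,0,0],[0,0,0.045,0,0,0],[0,0,0.07,0,0,0],[0,0,0.085,0,0,0],[0,0,0.095,0,0,0],[0,0,0.095,0,0,0]]' - 25
python3 - <<'E'
from h import *
o=[]
for n in("side","top"):
    im=env.get_image(n)[:,:,::-1]; x,y=(215,130) if n=="side" else (240,160)
    o.append(cv2.resize(im[y:y+140,x:x+100],None,fx=4,fy=4,interpolation=cv2.INTER_CUBIC))
cv2.imwrite("pics/held.png",np.hstack(o))
to([.469,-.0215,.093],-10)
for z in(.12,.05): print(proj("side",[.469,-.0215,z]))
E
```

```text
clock: 5.78
position: [0.4664, -0.0174, 0.2188]
clock: 6.28
position: [0.4644, -0.0207, 0.1223]
tool_rot: [[0.174, 0.985, -0.008], [0.985, -0.174, 0.0], [-0.001, -0.008, -1.0]]
ft_force: [-0.6, 0.1, -1.2]
gripper_width: 0.0435
gripper_force: 25.0
t 6.38 pos [ 0.4668 -0.0207  0.125 ] yawY -10.01 w 0.0436 q6 6.1 F [-0.1  0.4 -1. ]
shift [-0.0004  0.0024  0.032 ]
turn z -0.0
(np.float64(269.9387760477679), np.float64(207.5055431342))
(np.float64(269.8364328796871), np.float64(232.6676262577997))
```

View pics/held.png

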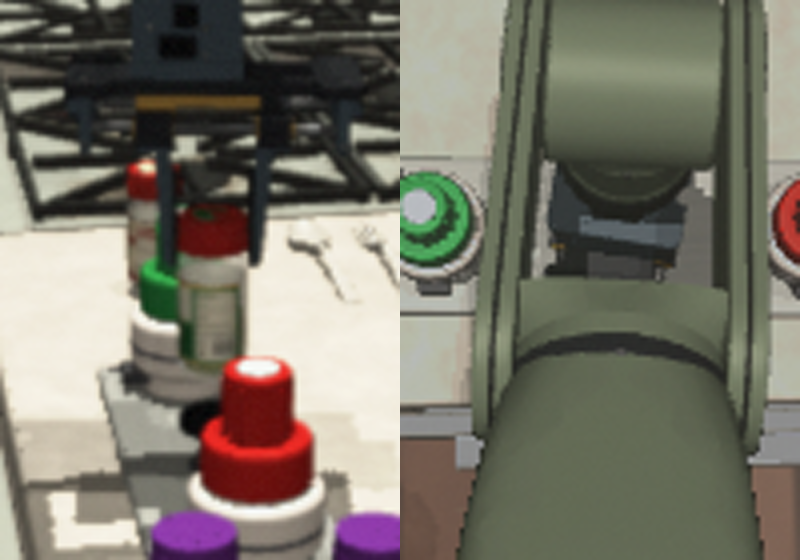

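The jar hangs upright and centred between the fingers at side (268,205), above the black pedestal at about side (265,234). I'll lower it.

```bash
python3 -m crank '[[0.002,0.001,0.01,0,0,0],[0.002,0.001,0.018,0,0,0],[0.002,0.001,0.024,0,0,0],[0.002,0.001,0.028,0,0,0],[0.002,0.001,0.03,0,0,0],[0.002,0.001,0.03,0,0,0],[0.002,0.001,0.03,0,0,0]]' - 25
```

```text
clock: 6.97
position: [0.469, -0.0183, 0.096]
tool_rot: [[0.173, 0.985, 0.0], [0.985, -0.173, 0.0], [0.0, 0.0, -1.0]]
ft_force: [0.1, -0.6, -1.0]
gripper_width: 0.0441
gripper_force: 25.0
```

```bash
python3 -m crank '[[0,0,0.001,0,0,0],[0,0,0.002,0,0,0],[0,0,0.003,0,0,0],[0,0,0.004,0,0,0],[0,0,0.004,0,0,0],[0,0,0.004,0,0,0]]' - 25
```

```text
clock: 7.47
position: [0.4689, -0.0183, 0.0919]
tool_rot: [[0.173, 0.985, -0.0], [0.985, -0.173, 0.0], [0.0, -0.0, -1.0]]
ft_force: [0.4, 0.3, -0.3]
gripper_width: 0.0437
gripper_force: 25.0
```

```bash
python3 -m crank '[[0,0,0.0005,0,0,0],[0,0,0.001,0,0,0],[0,0,0.001,0,0,0],[0,0,0.001,0,0,0]]' - 25 | sed -n '2p;6p;5p;7p'
```

```text
position: [0.4689, -0.0183, 0.091]
gripper_width: 0.0439
gripper_force: 25.0
```

```bash
python3 - <<'E'
from h import *
print(env.read_state()["ft_force"],env.read_state()["position"])
E
```

```text
[ 0.02311457  0.53639694 -0.93616784] [ 0.46894631 -0.0182977   0.09098508]
```

```bash
for i in 1 2; do python3 -m crank '[[0,0,0.0005,0,0,0],[0,0,0.001,0,0,0],[0,0,0.001,0,0,0]]' - 25 | sed -n '2p;4p'; done
```

```text
position: [0.4692, -0.0183, 0.0909]
ft_force: [-1.8, -0.3, 5.6]
position: [0.4693, -0.0183, 0.0908]
ft_force: [-2.3, 0.1, 12.0]
```

```bash
python3 -m crank '[[0,0,-0.001,0,0,0],[0,0,-0.002,0,0,0],[0,0,-0.002,0,0,0]]' - 25 | sed -n '2p;4p'; python3 -m crank '[[0,0,0,0,0,0],[0,0,0,0,0,0],[0,0,0,0,0,0],[0,0,0,0,0,0],[0,0,0,0,0,0],[0,0,0,0,0,0]]' 0 | sed -n '2p;4,5p'
python3 -m crank '[[0,0,-0.015,0,0,0],[0,0,-0.04,0,0,0],[0,0,-0.075,0,0,0],[0,0,-0.11,0,0,0],[0,0,-0.14,0,0,0],[0,0,-0.155,0,0,0],[0,0,-0.155,0,0,0]]' 0 | sed -n '2p'
python3 - <<'E'
from h import *
im=env.get_image("side")[:,:,::-1]; x,y=(215,130)
cv2.imwrite("pics/placed.png",cv2.resize(im[y:y+140,x:x+100],None,fx=4,fy=4,interpolation=cv2.INTER_CUBIC))
to([.4725,.1191,.22],14)
print(proj("side",[.469,-.0215,.156]),proj("side",[.469,-.0215,.05]))
E
```

```text
position: [0.469, -0.0183, 0.091]
ft_force: [0.2, -1.3, 1.5]
position: [0.4688, -0.0183, 0.0908]
ft_force: [-0.2, -1.0, 0.7]
gripper_width: 0.0815
position: [0.4712, -0.0184, 0.2499]
t 9.68 pos [ 0.4698 -0.0183  0.2473] yawY -9.97 w 0.0909 q6 6.3 F [-0.1 -0.5 -0.1]
shift [ 0.1358 -0.0213  0.0273]
turn z -0.418
(np.float64(269.9930940658368), np.float64(194.15091955365557)) (np.float64(269.8364328796871), np.float64(232.6676262577997))
```

View pics/placed.png

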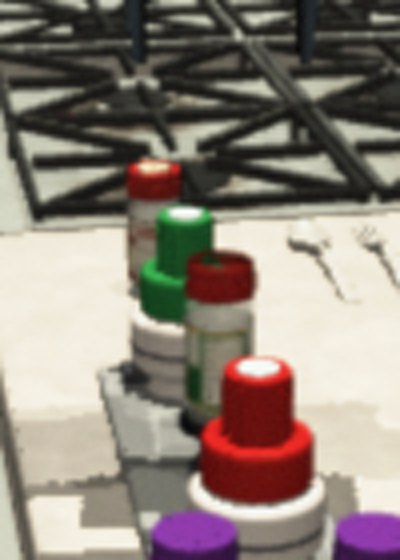

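The jar stands upright on the pedestal, with its lid at side (270,194) exactly where predicted. Next is the green cap.

```bash
python3 -m crank '[[0.03,-0.005,0,0,0,-0.1],[0.065,-0.01,0.005,0,0,-0.2],[0.1,-0.016,0.01,0,0,-0.3],[0.125,-0.02,0.02,0,0,-0.4],[0.136,-0.021,0.027,0,0,-0.42],[0.136,-0.021,0.027,0,0,-0.42],[0.136,-0.021,0.027,0,0,-0.42]]' 0 | head -1
python3 - <<'E'
from h import *
to([.4725,.1191,.107],14)
E
```

```text
clock: 10.27
t 10.27 pos [0.4709 0.1187 0.2174] yawY 14.07 w 0.0913 q6 -1.2 F [ 0.1  0.  -0.3]
shift [1.000e-04 2.000e-03 1.104e-01]
turn z 0.001
```

```bash
python3 -m crank '[[0,0.001,0.02,0,0,0],[0,0.001,0.05,0,0,0],[0,0.001,0.075,0,0,0],[0,0.001,0.095,0,0,0],[0,0.001,0.106,0,0,0],[0,0.001,0.11,0,0,0],[0,0.001,0.11,0,0,0],[0,0.001,0.11,0,0,0]]' 0 | sed -n '2p;4p'
python3 -m crank '[[0,0,0,0,0,0],[0,0,0,0,0,0],[0,0,0,0,0,0],[0,0,0,0,0,0],[0,0,0,0,0,0],[0,0,0,0,0,0],[0,0,0,0,0,0],[0,0,0,0,0,0]]' 1 30 | sed -n '2p;4,6p'
python3 -c "
from h import *
s=env.read_state();print(s['torque'],s['qpos'][5],s['effort'][5])"
```

```text
position: [0.4734, 0.1188, 0.1096]
ft_force: [0.5, 0.7, -0.4]
position: [0.4727, 0.1196, 0.1089]
ft_force: [0.2, -0.5, 0.4]
gripper_width: 0.0409
gripper_force: 0.0
[-0.06132475  0.04394405 -0.02164032] -1.2620935771738027 0.00026581991733110044
```

```bash
python3 -m crank '[[0,0,0,0,0,0],[0,0,0,0,0,0],[0,0,0,0,0,0],[0,0,0,0,0,-0.05],[0,0,0,0,0,-0.1],[0,0,0,0,0,-0.15],[0,0,0,0,0,-0.2],[0,0,0,0,0,-0.25],[0,0,0,0,0,-0.25]]' 1 30 | sed -n '2p;4,6p'
python3 -c "
from h import *
s=env.read_state();print(s['torque'],s['qpos'][5],s['effort'][5])"
```

```text
position: [0.4727, 0.1195, 0.1089]
ft_force: [-0.3, 0.3, 0.1]
gripper_width: 0.0002
gripper_force: 0.0
[-0.06848717  0.03775327 -0.00018841] -15.630619147870929 -0.3598382044583559
```

```bash
python3 - <<'E'
from h import *
o=[]
for n in("side","top"):
    im=env.get_image(n)[:,:,::-1]; x,y=(215,130) if n=="side" else (210,150)
    o.append(cv2.resize(im[y:y+140,x:x+100],None,fx=4,fy=4,interpolation=cv2.INTER_CUBIC))
    for q in("cap_green","cap_green_knob","jar_green","jar_red"):
        for r in env.find_in(q,n)[:3]: print(n,q,np.round(r["point"],3),round(r["p"],2))
cv2.imwrite("pics/cap.png",np.hstack(o))
to([.4725,.1191,.107],14)
E
```

```text
side cap_green [0.46  0.098 0.116] 0.63
side cap_green_knob [0.461 0.1   0.116] 0.81
side jar_green [ 0.492 -0.319  0.066] 0.7
side jar_green [ 0.461 -0.039  0.117] 0.68
side jar_green [ 0.404 -0.304  0.06 ] 0.68
side jar_red [0.469 0.326 0.075] 0.47
top jar_green [ 0.495 -0.297  0.106] 0.85
top jar_green [ 0.467 -0.022  0.152] 0.67
top jar_red [0.476 0.334 0.106] 0.8
t 12.85 pos [0.4727 0.1195 0.1089] yawY 28.41 w 0.0006 q6 -15.6 F [0.4 0.5 0.5]
shift [-0.0003 -0.0004  0.0019]
turn z 0.251
```

View pics/cap.png

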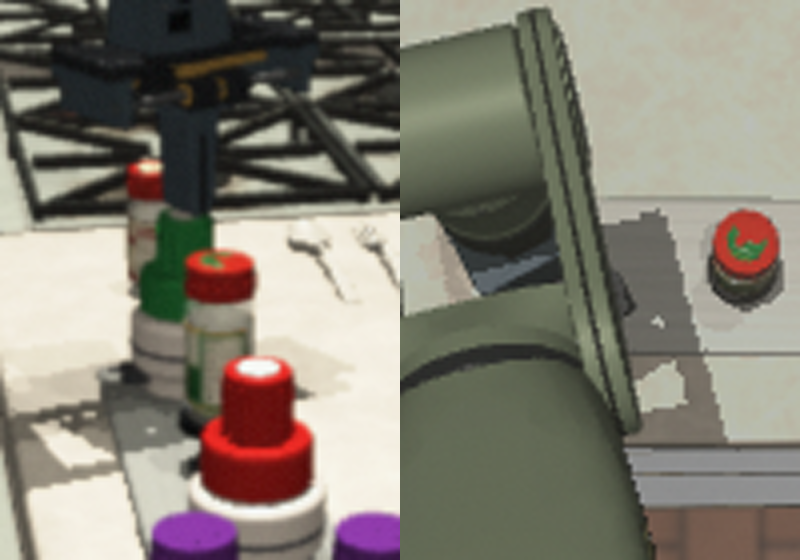

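The fingers shut just above the knob: their tips show at side (263,183), right at the knob's top. So the real tips are about 30 mm higher than the reported TCP. The earlier jar picture agrees, since the tips there were about 67 mm above the jar's base where 41 mm was reported. I'll open, go 30 mm lower watching the force, and close again.

```bash
python3 -m crank '[[0,0,-0.01,0,0,0],[0,0,-0.01,0,0,0.1],[0,0,-0.01,0,0,0.2],[0,0,-0.01,0,0,0.25],[0,0,-0.01,0,0,0.25],[0,0,-0.01,0,0,0.25],[0,0,-0.01,0,0,0.25],[0,0,-0.01,0,0,0.25],[0,0,-0.01,0,0,0.25],[0,0,-0.01,0,0,0.25]]' 0 | sed -n '2p;4,5p'
python3 -m crank '[[0,0,0.008,0,0,0],[0,0,0.016,0,0,0],[0,0,0.024,0,0,0],[0,0,0.03,0,0,0],[0,0,0.035,0,0,0],[0,0,0.038,0,0,0],[0,0,0.038,0,0,0]]' 0 | sed -n '2p;4,5p'
python3 -m crank '[[0,0,0,0,0,0],[0,0,0,0,0,0],[0,0,0,0,0,0],[0,0,0,0,0,0],[0,0,0,0,0,0],[0,0,0,0,0,0],[0,0,0,0,0,0],[0,0,0,0,0,0],[0,0,0,0,0,0],[0,0,0,0,0,0],[0,0,0,0,0,0]]' 0.62 30 | sed -n '2p;4,6p'
```

```text
position: [0.4727, 0.1195, 0.1189]
ft_force: [0.7, 0.2, 0.2]
gripper_width: 0.0642
position: [0.4722, 0.1194, 0.08]
ft_force: [-0.6, 0.5, -0.5]
gripper_width: 0.0911
position: [0.472, 0.1194, 0.0809]
ft_force: [-2.3, -1.6, 2.9]
gripper_width: 0.0396
gripper_force: 30.0
```

```bash
python3 -m crank '[[0,0,0,0,0,0],[0,0,0,0,0,-0.05],[0,0,0,0,0,-0.1],[0,0,0,0,0,-0.15],[0,0,0,0,0,-0.2],[0,0,0,0,0,-0.25],[0,0,0,0,0,-0.3],[0,0,0,0,0,-0.35]]' 1 30 | sed -n '2p;4,6p'
python3 -c "
from h import *
s=env.read_state();print(s['torque'],s['qpos'][5],s['effort'][5])"
```

```text
position: [0.4715, 0.1191, 0.0809]
ft_force: [-5.3, -0.7, 5.1]
gripper_width: 0.0392
gripper_force: 30.0
[-0.41767378  0.87867426 -0.05992832] -21.440885383384554 0.38060487248003483
```

```bash
python3 -m crank '[[0,0,0,0,0,-0.1],[0,0,0,0,0,-0.2],[0,0,0,0,0,-0.3],[0,0,0,0,0,-0.4],[0,0,0,0,0,-0.5],[0,0,0,0,0,-0.6],[0,0,0,0,0,-0.7]]' 1 30 | sed -n '2p;4,6p'
python3 -c "
from h import *
s=env.read_state();print(s['torque'],s['qpos'][5],s['effort'][5])"
python3 -m crank '[[0,0,0,0,0,-0.1],[0,0,0,0,0,-0.2],[0,0,0,0,0,-0.3],[0,0,0,0,0,-0.4],[0,0,0,0,0,-0.5],[0,0,0,0,0,-0.6],[0,0,0,0,0,-0.7],[0,0,0,0,0,-0.7]]' 1 30 | sed -n '2p;4,6p'
python3 -c "
from h import *
s=env.read_state();print(s['torque'],s['qpos'][5],s['effort'][5])"
```

```text
position: [0.4708, 0.1188, 0.081]
ft_force: [-5.8, -2.0, 7.1]
gripper_width: 0.0395
gripper_force: 30.0
[-0.55372496  1.19955627 -0.15477488] -61.68044917059073 0.8105799369513988
position: [0.4704, 0.1186, 0.0811]
ft_force: [-6.4, -2.2, 7.7]
gripper_width: 0.0392
gripper_force: 30.0
[-0.57489683  1.27816729  0.21576936] -101.72564417406188 -0.42037717066705227
```

```bash
python3 -m crank '[[0,0,-0.002,0,0,0],[0,0,-0.004,0,0,0],[0,0,-0.006,0,0,0],[0,0,-0.006,0,0,0]]' 1 30 | sed -n '2p;4,6p'
```

```text
position: [0.4705, 0.1187, 0.086]
ft_force: [-4.8, -2.9, -3.4]
gripper_width: 0.0395
gripper_force: 30.0
```

```bash
python3 -m crank '[[0,0,-0.002,0,0,0],[0,0,-0.004,0,0,0],[0,0,-0.004,0,0,0]]' 1 30 | sed -n '2p;4,6p'
python3 - <<'E'
from h import *
im=env.get_image("side")[:,:,::-1]; x,y=(215,130)
cv2.imwrite("pics/lift.png",cv2.resize(im[y:y+140,x:x+100],None,fx=4,fy=4,interpolation=cv2.INTER_CUBIC))
E
```

```text
position: [0.4706, 0.1188, 0.09]
ft_force: [-4.7, -1.6, -2.0]
gripper_width: 0.0394
gripper_force: 30.0
```

View pics/lift.png

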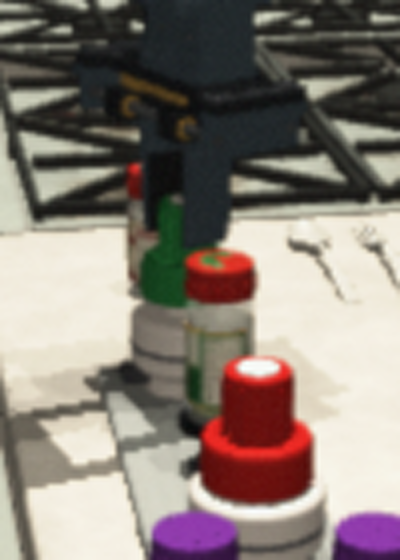

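The skirt's lower edge rose from about row 320 to row 303 of the crop, roughly 10 mm, so anticlockwise was the loosening way and the cap is coming off. I'll lift it on up.

```bash
python3 -m crank '[[0,0,-0.006,0,0,0],[0,0,-0.014,0,0,0],[0,0,-0.023,0,0,0],[0,0,-0.033,0,0,0],[0,0,-0.045,0,0,0],[0,0,-0.057,0,0,0],[0,0,-0.07,0,0,0],[0,0,-0.082,0,0,0],[0,0,-0.092,0,0,0],[0,0,-0.098,0,0,0],[0,0,-0.1,0,0,0],[0,0,-0.1,0,0,0]]' 1 35 | sed -n '1,2p;4,6p'
python3 - <<'E'
from h import *
im=env.get_image("side")[:,:,::-1]; x,y=(215,110)
cv2.imwrite("pics/up.png",cv2.resize(im[y:y+140,x:x+100],None,fx=4,fy=4,interpolation=cv2.INTER_CUBIC))
E
```

```text
clock: 18.73
position: [0.4733, 0.1197, 0.1917]
ft_force: [-0.1, -0.1, -0.8]
gripper_width: 0.039
gripper_force: 35.0
```

View pics/up.png

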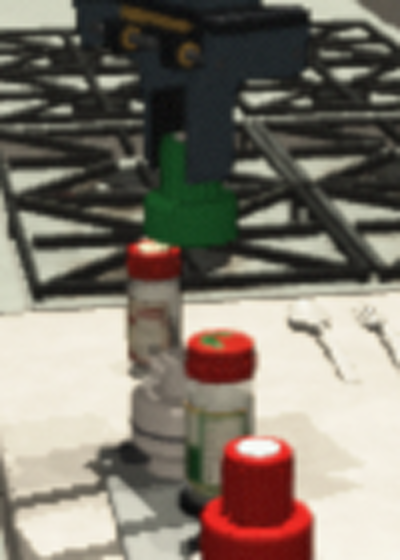

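The green cap is held in the air at side (263,163). The bare neck shows at side (257,203) and the jar still stands on the pedestal at side (270,215), so I'm handing in.

```bash
python3 -m crank '[[0,0,0,0,0,0],[0,0,0,0,0,0],[0,0,0,0,0,0],[0,0,0,0,0,0]]' 1 35 | sed -n '2p;4,6p'; python3 -c "
from bench import env
print(env.finish_job())"
```

```text
position: [0.4725, 0.1195, 0.1905]
ft_force: [-0.6, 0.0, -1.3]
gripper_width: 0.0392
gripper_force: 35.0
the job is handed in; nothing more can be done
None
```

The job is handed in: the green-label jar stands on the pedestal, and the green cap, which came loose anticlockwise, is held about 11 cm above where it sat (about 8 cm above the neck's top).

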